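# Clamp a connector plate upright in a slotted holder

### The job

Lean the flat connector plate on the sloping rest, one short edge on the ledge, and let go of it there so that you can take it again by its upper edge. Then stand it on a short edge fully down in the slot of the holder, let go, and only then press the holder's sprung lever down until its detent catches and it stays down by itself. Press the lever gently, do not force it against its stop, and leave the blue case, the bottle and the power adapter where they are.

Things in the scene. Friction and masses are not known exactly. Their poses are not given: they have to be found in the camera images.
- plate: Flat dark metal plate, 120 x 64 x 10 mm, about 0.2 kg, seven round brass ports on both faces (surface marks); loose, starts lying flat on the bench. Origin: centre of the large face that starts underneath; x along the length, y along the width, z along the thickness (up at the start). Its two faces and its two short edges are alike.
- plate_center (a point): Centre of the plate, 5 mm from plate's origin along its z; same axes.
- rest: Fixed sloping rest: a dark foot 100 (x) x 120 (y) x 10 mm with a grey panel 46 mm wide, 76 mm long, sloping at 45 degrees and rising towards the rest's +y. At its lower end a ledge. Origin: centre of the foot's underside; z up.
- rest_ledge (a point): On the rest: middle of the corner where panel and ledge meet, at y = -45, z = 20 mm in the rest's frame. The ledge is 46 mm wide and stands 12 mm off the panel at its lower end.
- rest_seat (a point): Where the plate's centre is when it lies on the rest's panel with a short edge on the ledge: 60 mm up the slope, 5 mm off the panel, midway. The plate then overhangs the panel's upper end by 44 mm and each side by 9 mm, so fingers can pass there. Axes as rest.
- holder: Fixed white slotted holder, foot 110 (x) x 85 (y) mm plus a tongue under the lever. Origin: on the bench under the slot's centre; z up, slot along x. Wall on +y 57 mm high; wall on -y 44 mm high, open in the middle for the clamp's jaw; end cheeks 57 mm high; flared lips up to 68 mm high widen the mouth to about 25 mm. On the -y side posts up to 90 mm high carry lever and detent.
- slot (a point): Centre of the slot's floor, 12 mm above the bench. The slot is 70 mm long (holder's x) and 13 mm wide (y). A plate fully down has its centre 60 mm and its upper edge 120 mm above this point. Axes as holder.
- lever (a joint): Angle of the clamp lever: 0 = raised (start), 0.35 rad = down at its stop. At its pad the spring pushes up with 1 to 2 N; a sprung detent adds a bump (about 8 N in all) from 0.11 rad; past about 0.28 rad the detent draws it to the stop and holds it. Let go earlier, it springs back. Its jaw swings to the plate as it goes down; once down, nothing enters the slot.
- lever_hinge (a point): Hinge of the lever, along the holder's x, at y = -45, z = 72 mm in the holder's frame. The steel arm points from here to the holder's -y, raised 0.35 rad at the start, level when down.
- lever_pad (a point): Centre of the top face of the lever's black press pad, 44 x 36 mm, 105 mm out from the hinge; moves with the lever: about 44 mm above the hinge at the start, 9 mm above it (81 mm over the bench) at the stop, free air below. Its x is along the hinge.
- case: Bystander: loose dark blue flat case, 154 x 104 x 42 mm, origin under its centre.
- bottle: Bystander: loose upright bottle, 56 mm across, 130 mm tall, origin under its centre.
- adapter: Bystander: loose black power adapter, 110 x 52 x 32 mm, origin under its centre.
Mind the look-alikes: they are no part of the job. Several things look just like the plate: the one meant starts farthest from the robot's base.

How it is judged:
By the outcome, as a careful person would: the job done as asked, in the order asked, and still so for the second after the job is handed in, with the robot touching nothing.
It also fails if it takes over 72 s, if anything falls off the work surface, if the arm or the gripper's body presses on something with over 40 N, if the wrist force passes 120 N, or if a joint passes its speed limit or range.

### The arm

A 6-joint arm with a two-finger parallel gripper is mounted at the origin on the work surface. World frame = base frame: x ahead of the robot, y to its left, z up, the work surface at z = 0. Lengths are in mm, angles in rad, forces in N, time in s.
With the tool pointing down it reaches from about 350 to 875 mm from the base axis. Payload 4.2 kg.
Tool frame: the origin (TCP) lies on the centre line of the jaws, within the pads' length; the fingertips stand 14 mm ahead of it and the grasp point (between the pads) lies 5 mm behind it; z points along the fingers, y is the line along which they close (so a half turn about z gives the same grasp; the last joint's range is limited). The gripper opens to 87 mm and grips with 3 to 60 N. Pads are 19 mm wide; open, the fingers measure 117 mm over their backs; the gripper's body (75 mm by 190 mm) begins 51 mm behind the grasp point.
Start: joints at [-0.974, 0.385, 0.008, 0, -1.194, -0.259], TCP at [207.147, -589.652, 236.55] pointing down, gripper open.
Joint ranges: [-3.14, 3.14], [-1.21, 2.06], [-1.07, 1.41], [-3.16, 2.05], [-2.99, -0.16], [-3.1, 3.1]. Speed limits (rad/s): [2.79, 2.79, 3.14, 3.14, 3.14, 3.14].

### API

Orientations are given as a unit quaternion [w, x, y, z].
In Python, from station import observe, read_camera, close_job, outline_of gives the robot as it stands.
- The arm moves only by the shell command python3 -m pendant 'ROWS' [FORCE]. ROWS is a JSON object of lists of equal length, an entry for each row: "translation": the shift along the tool's x, y, z in cm, a list of three; "rotation": the turn, a rotation vector about the tool's x, y, z in degrees, a list of three; "jaw": the opening, from 0 (shut) to 1 (fully open). A call has exactly 8 rows; each row shifts and turns the commanded pose from where the row before left it, along the tool's axes as they then stand; what a row does not reach is not made up. A row lasts 1/10 s, in which the tool goes at most 50 mm and 8.59 degrees, less where a joint would pass 70% of its speed; a pose out of reach is approached as far as the arm can. A call with a gripper value outside its range is refused whole. The fingers move at their own pace and stop on an object; FORCE is the grip in N (left out, the last holds). Time passes only in rows, so rows that do not move let the fingers close, or fill a call up. It gives the time, the measured TCP pose, the force and the opening at its end, in the units of the state.
- observe(): the state, without advancing time (a new reading comes with each control period).
- read_camera(name): name is "side" or "top" or "wrist"; returns a dict with "pixels" (420x560x3 uint8, red, green, blue), "fov_y" (degrees; the focal length in pixels is half the picture's height over the tangent of half this angle, whatever the lens; pixels are square), "cx", "cy" (the principal point, pixels), "D" ([k1, k2, p1, p2, k3] as OpenCV has them; the pictures are not rectified), "pose" (4x4, takes a point from camera to world coordinates). Camera axes: x right, y up, looking along -z (the intrinsics and any distortion apply to the point x, -y, -z); pixel columns grow to the right and rows downward; lengths in mm; the calibration is good to about 2 mm. A picture is of the moment at which its call begins. There is no depth.
- close_job(): hands the job in, once; it reports no verdict.
Trained networks look in a picture, given as the dict that the camera call returned (one of the last four; its "shot" number tells which), for a name from the list of things; names that differ only in an ending like _2 or _b are one class to them, and where a whole thing is asked for, a point or a joint stands for the part that bears it (a point fixed in the world has none). Each returns a list of dicts, best first, with "p" (0 to 1); they miss things now and then, are a little off and sometimes report something else, mostly with a low value. They report only what shows in the picture. A call takes as long as a camera call. They do not tell look-alikes from the thing itself.
- outline_of(query, picture): "region" (420x560 bool, what is visible of it) and "rect" ([left, top, width, height] in pixels, round what is visible of it).
The state is a dict: "time": time; "joints": joint angles; "qd": joint speeds; "joint_efforts": joint torques, N m; "tool_pos": TCP position; "ee_rot": TCP orientation; "force": force on the tool from outside, world axes, zero at the start; "torque": the same for the moment, N m; "width": finger opening in mm.
Only numpy, scipy, OpenCV 4.12 (cv2) and the standard library are available. Lean on these libraries where they do the work, as an engineer would, in place of code of your own. Each camera call takes 0.05 s, during which the arm holds its last target. There are 200 camera calls.

## Working session

There is one attempt and no reset: what is moved stays moved. The work goes in short steps, Python scripts to look and compute and a shell command to move; the robot and the scene stay as the last step left them, time stands still between calls to the robot, and variables do not carry over. Pictures are saved under pics/ and viewed, on a budget of 10 in all, crops included, one or two more only if the job needs it, and the job is handed in when it is done.

```bash
ls; mkdir -p pics; cat > h.py <<'E'
import numpy as np, cv2
from station import observe, read_camera, outline_of
def K(p):
    f=p["pixels"].shape[0]/2/np.tan(np.radians(p["fov_y"])/2)
    return np.array([[f,0,p["cx"]],[0,f,p["cy"]],[0,0,1]])
def ray(p,uv):
    n=cv2.undistortPoints(np.float64(uv).reshape(-1,1,2),K(p),np.array(p["D"])).reshape(-1,2)
    d=np.c_[n[:,0],-n[:,1],-np.ones(len(n))]; T=np.array(p["pose"])
    return T[:3,3], d@T[:3,:3].T
def onz(p,uv,z):
    o,d=ray(p,uv); return o+d*((z-o[2])/d[:,2])[:,None]
def proj(p,X):
    T=np.array(p["pose"]); c=(np.atleast_2d(X)-T[:3,3])@T[:3,:3]
    return cv2.projectPoints(np.c_[c[:,0],-c[:,1],-c[:,2]],np.zeros(3),np.zeros(3),K(p),np.array(p["D"]))[0].reshape(-1,2)
def save(n,im): cv2.imwrite(f"pics/{n}.png",cv2.cvtColor(im,cv2.COLOR_RGB2BGR))
E
python3 - <<'E'
from h import *
import pickle
o=observe();print(o)
ps={}
for c in("top","side","wrist"):
    p=read_camera(c);ps[c]=p;save(c,p["pixels"]);print(c,p["fov_y"],np.round(p["pose"],2).tolist())
    for q in("plate","rest","holder","lever","lever_pad","case","bottle","adapter"):
        for r in outline_of(q,p):
            m=r["region"];
            print(c,q,round(r["p"],2),r["rect"],[np.round(x,1).tolist() if not np.isscalar(x) else round(x,1) for x in cv2.minAreaRect(np.argwhere(m)[:,::-1].astype(np.float32))] if m.any() else 0)
pickle.dump(ps,open("p0.pkl","wb"))
save("two",np.vstack([cv2.resize(ps["top"]["pixels"],(400,300)),cv2.resize(ps["side"]["pixels"],(400,300))]))
E
```

```text
pics
{'time': 0.0, 'joints': array([-9.74404823e-01,  3.85513888e-01,  6.62904236e-03, -4.59185963e-04,
       -1.19399354e+00, -2.58569983e-01]), 'qd': array([ 1.37268653e-04,  1.24737989e-03,  5.44744884e-05, -1.20021950e-03,
       -8.26661045e-04, -1.44462996e-03]), 'joint_efforts': array([ 3.99866303e-04, -3.90665567e+01,  1.87401867e+01,  4.21983808e+00,
        1.09360035e-02, -2.04988678e-04]), 'tool_pos': array([ 206.94833342, -589.14137158,  235.4924904 ]), 'ee_rot': array([-2.37394031e-04, -1.68025120e-01,  9.85782141e-01,  1.03581970e-03]), 'force': array([-0.44075108, -0.65862327,  0.13763079]), 'torque': array([ 0.03863868, -0.013301  , -0.03216667]), 'width': 87.07382013077994}
top 48.30428834047248 [[0.02, 1.0, -0.08, 440.7], [-1.0, 0.01, -0.01, -32.5], [-0.01, 0.08, 1.0, 1195.93], [0.0, 0.0, 0.0, 1.0]]
top plate 0.95 [130.5, 290.0, 50.2, 32.8] [[155.7, 303.7], [48.9, 26.8], 5.9]
top plate 0.84 [204.2, 260.4, 48.1, 35.3] [[228.0, 274.6], [24.5, 47.9], 71.1]
top plate 0.69 [142.7, 229.7, 46.9, 29.7] [[164.6, 243.4], [25.3, 47.8], 84.6]
top rest 0.56 [228.9, 185.9, 58.0
[... 1460 characters left out ...]
 lever 0.75 [243.7, 216.0, 60.8, 47.0] [[274.5, 235.5], [36.8, 46.7], 45.0]
side lever_pad 0.88 [331.3, 127.4, 22.1, 51.0] [[337.4, 149.3], [14.5, 50.7], 20.7]
side case 0.62 [125.1, 234.4, 69.3, 47.4] [[158.5, 257.8], [41.3, 68.7], 82.9]
side bottle 0.75 [306.8, 126.8, 45.1, 71.5] [[337.6, 160.2], [37.9, 72.1], 18.4]
side bottle 0.59 [209.0, 169.7, 26.3, 42.3] [[220.2, 190.6], [43.7, 21.4], 84.8]
side adapter 0.92 [336.8, 207.4, 49.8, 25.9] [[359.5, 221.6], [47.9, 22.2], 10.6]
wrist 65.03868221156665 [[-0.33, -0.91, -0.25, 141.24], [0.94, -0.32, -0.09, -613.47], [-0.0, -0.26, 0.96, 384.64], [0.0, 0.0, 0.0, 1.0]]
wrist holder 0.44 [395.7, 414.8, 11.7, 5.2] [[401.0, 417.0], [4.0, 16.0], 90.0]
```

```bash
python3 - <<'E'
from h import *
import pickle
ps=pickle.load(open("p0.pkl","rb"))
def show(c,L,z):
    for q in L: 
        w=onz(ps[c],[q],z)[0]; print(c,q,w.round(0),round(np.hypot(*w[:2])))
show("top",[(155.7,303.7),(228,274.6),(164.6,243.4)],10)
show("side",[(329.9,361.2),(327.5,280.6),(268.6,325.4)],10)
show("top",[(256.5,206.9)],20);show("side",[(275.8,235.7)],20)
show("top",[(381,230.8)],40);show("side",[(335.6,159.5)],40)
t=ps["top"]["pixels"][75:335,120:440];s=ps["side"]["pixels"][110:410,110:410]
save("a",cv2.resize(t,(800,600),interpolation=cv2.INTER_CUBIC)[:, :]);
save("b",cv2.resize(s,(600,600),interpolation=cv2.INTER_CUBIC))
E
```

```text
top (155.7, 303.7) [299. 273.  10.] 404
top (228, 274.6) [374.  93.  10.] 385
top (164.6, 243.4) [450. 256.  10.] 517
side (329.9, 361.2) [298. 278.  10.] 408
side (327.5, 280.6) [373.  97.  10.] 385
side (268.6, 325.4) [450. 259.  10.] 519
top (256.5, 206.9) [545.  24.  20.] 545
side (275.8, 235.7) [541.  33.  20.] 542
top (381, 230.8) [ 489. -284.   40.] 565
side (335.6, 159.5) [ 497. -296.   40.] 579
```

View pics/a.png

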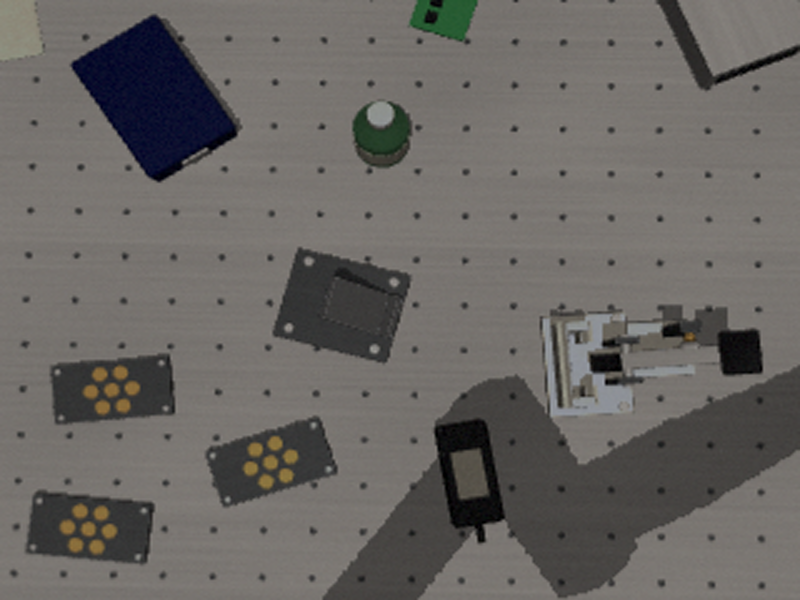

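View pics/b.png

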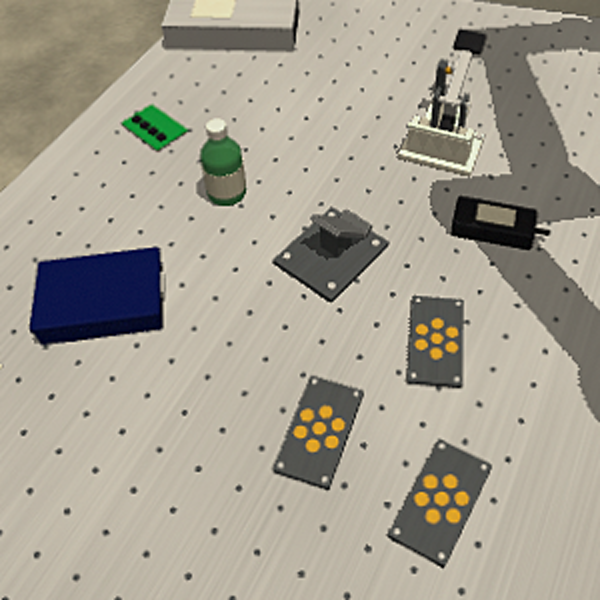

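The three look-alike plates are at top px (165,243), (228,275) and (156,304), at 518, 385 and 404 mm from the base. The plate meant is the farthest one, (165,243). The panel and ledge show that the rest rises to about world +y. The holder's lever points to -y. I'll move off and take wrist views over the holder and the rest on the way.

```bash
cat > snap.py <<'E'
import sys,pickle
from h import *
n=sys.argv[1]; c=sys.argv[2] if len(sys.argv)>2 else "wrist"
p=read_camera(c);save(n,p["pixels"]);pickle.dump(p,open(n+".pkl","wb"))
for q in sys.argv[3:]:
    for r in outline_of(q,p):
        m=np.argwhere(r["region"])[:,::-1].astype(np.float32); print(q,round(r["p"],2),cv2.minAreaRect(m))
o=observe();print(n,o["time"],o["tool_pos"].round(1),o["ee_rot"].round(4),o["joints"].round(3),o["force"].round(1))
E
python3 -m pendant '{"translation":[[-4.06,2.4,0],[-4.06,2.4,0],[-4.06,2.4,0],[-4.06,2.4,0],[-4.06,2.4,0],[-4.06,2.4,0],[-4.06,2.4,0],[-4.06,2.4,0]],"rotation":[[0,0,0],[0,0,0],[0,0,0],[0,0,0],[0,0,0],[0,0,0],[0,0,0],[0,0,0]],"jaw":[1,1,1,1,1,1,1,1]}'
python3 snap.py w1 wrist holder
python3 -m pendant '{"translation":[[-1.6,2.8,0],[-1.6,2.8,0],[-1.6,2.8,0],[-1.6,2.8,0],[-1.6,2.8,0],[-1.6,2.8,0],[-1.6,2.8,0],[-1.6,2.8,0]],"rotation":[[0,0,-5],[0,0,-5],[0,0,-5],[0,0,-5],[0,0,-5],[0,0,-5],[0,0,-5],[0,0,-5]],"jaw":[1,1,1,1,1,1,1,1]}'
python3 snap.py w2 wrist rest
python3 - <<'E'
from h import *
import pickle
a,b=[pickle.load(open(n+".pkl","rb"))["pixels"] for n in("w1","w2")]
save("ab1",np.vstack([a,b])[:, :][:840:1]) 
save("ab1",np.hstack([cv2.resize(a,(400,300)),cv2.resize(b,(400,300))]))
E
```

```text
time: 2.15
tool_pos: [451.0, -299.2, 236.9]
ee_rot: [0.0, -0.168, 0.986, -0.0]
force: [0.4, -1.0, 0.6]
width: 87.0
holder 0.89 ((278.54754638671875, 227.59913635253906), (192.760986328125, 94.05293273925781), 0.9391909241676331)
w1 2.25 [ 453.1 -297.5  236.8] [ 7.000e-04 -1.713e-01  9.852e-01 -2.000e-04] [-0.282  0.243 -0.197 -0.    -1.129 -0.945] [ 0.3 -0.6  1. ]
time: 3.05
tool_pos: [418.3, -49.2, 236.7]
ee_rot: [0.0, -0.496, 0.868, -0.0]
force: [-0.0, 0.7, -0.6]
width: 87.0
rest 0.63 ((217.55661010742188, 284.6981201171875), (89.00963592529297, 78.15814971923828), 74.05460357666016)
w2 3.15 [417.4 -48.3 236.9] [ 5.000e-04 -4.971e-01  8.677e-01  2.000e-04] [ 2.740e-01  2.600e-02 -4.560e-01 -1.000e-03 -1.087e+00 -8.040e-01] [-0.3  0.3  0.5]
```

View pics/ab1.png

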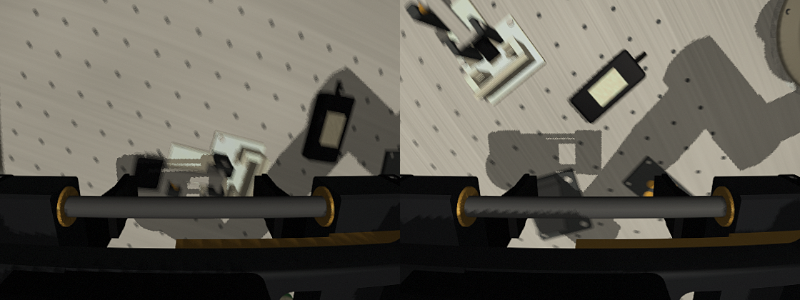

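```bash
python3 -m pendant '{"translation":[[-3.6,-1,0],[-3.6,-1,0],[-3.6,-1,0],[-3.6,-1,0],[-3.6,-1,0],[-3.6,-1,0],[0,0,0],[0,0,0]],"rotation":[[0,0,-6],[0,0,-6],[0,0,-6],[0,0,-6],[0,0,-6],[0,0,-6],[0,0,0],[0,0,0]],"jaw":[1,1,1,1,1,1,1,1]}'
python3 snap.py w3 wrist rest
python3 - <<'E'
from h import *
import pickle
a,b=[pickle.load(open(n+".pkl","rb"))["pixels"] for n in("w2","w3")]
save("c",np.hstack([cv2.resize(a[0:160,0:210],(400,305),interpolation=3),cv2.resize(b[60:270,140:420],(400,300),interpolation=3)[:300]]) if 0 else np.vstack([cv2.resize(a[0:150,0:400],(800,300),interpolation=3),cv2.resize(b[110:260,100:500],(800,300),interpolation=3)]))
p=pickle.load(open("p0.pkl","rb"))["top"]
k=onz(p,np.array([(51,366),(170,354),(174,411),(58,423)])/2.5+[120,75],10);print(k.round(1),k.mean(0))
E
```

```text
time: 3.95
tool_pos: [533.1, 138.6, 236.0]
ee_rot: [0.001, 0.739, -0.674, -0.0]
force: [-0.9, 0.7, 0.5]
width: 87.0
w3 4.05 [532.7 137.6 236.4] [ 4.000e-04  7.387e-01 -6.740e-01 -1.000e-04] [ 0.548  0.258 -0.177  0.    -1.136 -0.456] [-0.2 -0.1  1.1]
[[504.4 319.2  10. ]
 [518.4 198.4  10. ]
 [460.7 192.6  10. ]
 [446.8 309.8  10. ]] [482.57450438 255.01798158  10.        ]
```

View pics/c.png

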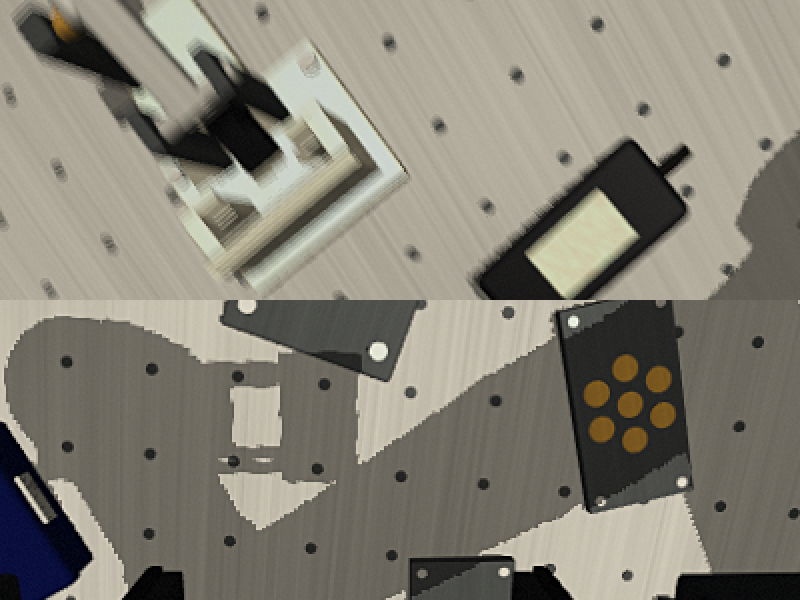

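```bash
python3 - <<'E'
from h import *
import pickle
b=pickle.load(open("w3.pkl","rb"))["pixels"]
save("d",cv2.resize(b[0:160,120:340],(770,560),interpolation=3))
p=pickle.load(open("p0.pkl","rb"))["top"]
k=onz(p,np.array([(51,366),(170,354),(174,411),(58,423)])/[2.5,2.3077]+[120,75],10);print(k.round(1),k.mean(0))
k=onz(p,np.array([(300,248),(410,272),(385,362),(273,338)])/[2.5,2.3077]+[120,75],10);print(k.round(1),k.mean(0))
E
```

```text
[[473.5 318.   10. ]
 [488.5 197.5  10. ]
 [426.1 191.5  10. ]
 [411.3 308.4  10. ]] [449.83352126 253.86883671  10.        ]
[[607.8  68.1  10. ]
 [582.7 -44.7  10. ]
 [483.  -20.8  10. ]
 [507.6  93.3  10. ]] [545.26641474  23.97858312  10.        ]
```

View pics/d.png

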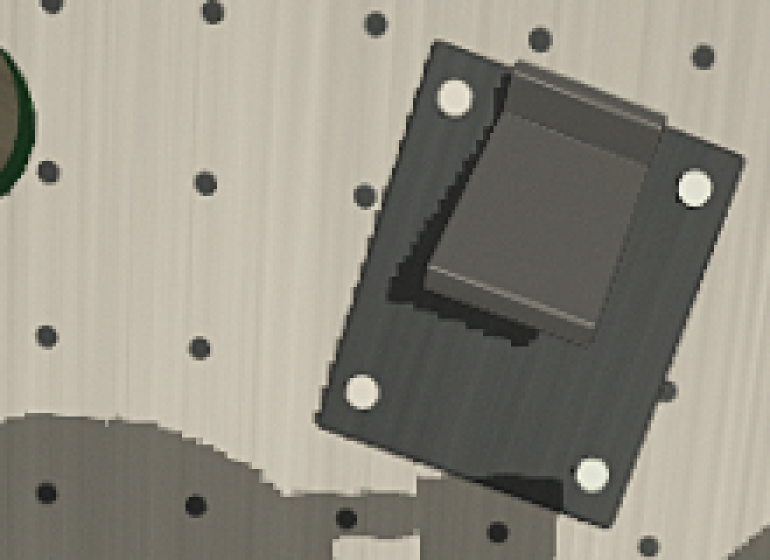

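```bash
python3 - <<'E'
from h import *
import pickle
p=pickle.load(open("w3.pkl","rb")); f=lambda L:np.array(L)/3.5+[120,0]
k=onz(p,f([(437,40),(743,157),(609,527),(318,425)]),10);print(k.round(1),k.mean(0))
for i in range(4): print(np.linalg.norm(k[i]-k[i-1]))
yv=(k[3]-k[0]+k[2]-k[1]);print("rest y heading",np.degrees(np.arctan2(yv[1],yv[0])));xv=k[0]-k[1]+k[3]-k[2];print("x",np.degrees(np.arctan2(xv[1],xv[0])))
l=onz(p,f([(504,113),(652,163)]),20);print("ledge",l,l.mean(0))
u=onz(p,f([(430,266),(594,327)]),20+53.7);print("top edge",u,u.mean(0))
q=p["pixels"]; 
# plate near edge corners in w3 (crop c lower: scale 2, off (100,110))
c=onz(p,np.array([(410,558),(514,558)])/[2,2]+[100,-40],10);print(c)
E
```

```text
[[581.3 -44.   10. ]
 [487.  -20.1  10. ]
 [515.4  94.2  10. ]
 [610.1  70.9  10. ]] [548.43753923  25.27084678  10.        ]
118.43194027042908
97.29475166067255
117.78820699057968
97.53186876018187
rest y heading 75.9835741565455
x -14.011099386490955
ledge [[559.23771195 -22.87142616  20.        ]
 [514.84827456 -13.31502647  20.        ]] [537.04299325 -18.09322632  20.        ]
top edge [[572.12084549  28.37980857  73.7       ]
 [529.12967061  39.36495595  73.7       ]] [550.62525805  33.87238226  73.7       ]
[[490.6902278  197.45475126  10.        ]
 [427.88921689 191.71311416  10.        ]]
```

```bash
python3 -m pendant '{"translation":[[-1.55,0.9,1.5],[-1.55,0.9,1.5],[-1.55,0.9,1.5],[-1.55,0.9,1.5],[-1.55,0.9,1.5],[-1.55,0.9,1.5],[-1.55,0.9,1.5],[-1.55,0.9,1.5]],"rotation":[[0,0,0],[0,0,0],[0,0,0],[0,0,0],[0,0,0],[0,0,0],[0,0,0],[0,0,0]],"jaw":[1,1,1,1,1,1,1,1]}'
python3 -m pendant '{"translation":[[0,0,1.6],[0,0,1.6],[0,0,1.6],[0,0,1.6],[0,0,1.6],[0,0,1],[0,0,0.7],[0,0,0]],"rotation":[[0,0,0],[0,0,0],[0,0,0],[0,0,0],[0,0,0],[0,0,0],[0,0,0],[0,0,0]],"jaw":[1,1,1,1,1,1,1,1]}'
python3 -m pendant '{"translation":[[0,0,0.1],[0,0,0],[0,0,0],[0,0,0],[0,0,0],[0,0,0],[0,0,0],[0,0,0]],"rotation":[[0,0,0],[0,0,0],[0,0,0],[0,0,0],[0,0,0],[0,0,0],[0,0,0],[0,0,0]],"jaw":[0,0,0,0,0,0,0,0]}' 25
```

```text
time: 4.85
tool_pos: [449.5, 254.7, 116.6]
ee_rot: [-0.0, 0.739, -0.674, 0.0]
force: [-0.3, -0.3, 0.3]
width: 87.2
time: 5.65
tool_pos: [449.5, 254.8, 19.1]
ee_rot: [0.001, 0.739, -0.674, -0.0]
force: [0.1, -0.9, -0.0]
width: 86.6
time: 6.45
tool_pos: [449.9, 255.9, 19.0]
ee_rot: [-0.0, 0.739, -0.673, 0.0]
force: [-0.2, -0.5, 4.1]
width: 63.5
```

```bash
cat > rel.py <<'E'
import numpy as np
from scipy.spatial.transform import Rotation as R
from h import observe
def rel(T,Rt):
    o=observe();q=o["ee_rot"];r=R.from_quat([q[1],q[2],q[3],q[0]])
    print("shift cm",(r.inv().apply(np.array(T)-o["tool_pos"])/10).round(2),"rot deg",np.degrees((r.inv()*R.from_matrix(Rt)).as_rotvec()).round(2),"shift in target axes",(np.array(Rt).T@(np.array(T)-o["tool_pos"])/10).round(2),o["joints"].round(2),o["force"].round(1))
yaw=np.radians(-14.0); C=np.array([547,25,0.])
rx=np.array([np.cos(yaw),np.sin(yaw),0]);ry=np.array([-rx[1],rx[0],0]);rz=np.array([0,0,1.])
n=(rz-ry)/2**.5;u=(rz+ry)/2**.5
led=C-45*ry+20*rz; seat=led+60*u+5*n
E
python3 -m pendant '{"translation":[[0,0,-1],[0,0,-2],[0,0,-2],[0,0,-2],[0,0,-2],[0,0,-2],[0,0,-2],[0,0,0]],"rotation":[[0,0,0],[0,0,0],[0,0,4.8],[0,0,4.8],[0,0,4.8],[0,0,4.8],[0,0,0],[0,0,0]],"jaw":[0,0,0,0,0,0,0,0]}'
python3 -m pendant '{"translation":[[3.35,-1.88,0],[3.35,-1.88,0],[3.35,-1.88,0],[3.35,-1.88,0],[3.35,-1.88,0],[3.35,-1.88,0],[3.35,-1.88,0],[3.35,-1.88,0]],"rotation":[[0,0,0],[0,0,0],[0,0,0],[0,0,0],[0,0,0],[0,0,0],[0,0,0],[0,0,0]],"jaw":[0,0,0,0,0,0,0,0]}'
python3 -m pendant '{"translation":[[0,0,0],[0,0,0],[0,0,0],[0,0,0],[0,0,0],[0,0,0],[0,0,0],[0,0,0]],"rotation":[[0,-7.5,0],[0,-7.5,0],[0,-7.5,0],[0,-7.5,0],[0,-7.5,0],[0,-7.5,0],[0,0,0],[0,0,0]],"jaw":[0,0,0,0,0,0,0,0]}'
python3 - <<'E'
from rel import *
Rt=np.c_[-u,-rx,-n]; print(np.linalg.det(Rt),seat)
rel(seat+n*(80+13.5)+6*u,Rt); rel(seat+n*13.5+6*u,Rt)
E
python3 snap.py s1 side plate
python3 - <<'E'
from h import *
import pickle
p=pickle.load(open("s1.pkl","rb"))["pixels"];save("s1c",cv2.resize(p[130:290,200:400],(700,560),interpolation=3))
E
```

```text
time: 7.25
tool_pos: [450.5, 256.4, 151.0]
ee_rot: [0.003, -0.617, 0.787, 0.0]
force: [0.4, 0.5, -1.5]
width: 63.6
time: 8.05
tool_pos: [530.5, -42.3, 146.9]
ee_rot: [-0.001, -0.617, 0.787, 0.001]
force: [0.1, 0.7, -1.7]
width: 63.2
time: 8.85
tool_pos: [530.8, -41.5, 146.9]
ee_rot: [0.3, -0.569, 0.729, 0.236]
force: [0.2, 0.1, -1.4]
width: 63.3
0.9999999999999998 [545.52206841  19.07234015  65.96194078]
shift cm [0.71 0.04 0.78] rot deg [ 0.16 -0.13 -0.11] shift in target axes [0.71 0.04 0.78] [-0.27  0.42 -0.13 -0.85 -1.21  0.42] [ 0.2  0.1 -1.4]
shift cm [0.69 0.01 8.78] rot deg [ 0.16 -0.13 -0.11] shift in target axes [0.71 0.04 8.78] [-0.27  0.42 -0.13 -0.85 -1.21  0.42] [ 0.2  0.1 -1.4]
plate 0.9 ((327.5, 280.5), (45.0, 27.0), 90.0)
plate 0.83 ((288.7000427246094, 187.6000213623047), (41.14365005493164, 8.497057914733887), 26.56505012512207)
plate 0.69 ((329.9000244140625, 361.20001220703125), (32.199378967285156, 56.79612731933594), 26.56505012512207)
s1 8.95 [531.3 -40.  148.4] [ 0.3004 -0.5704  0.7272  0.2358] [-0.266  0.419 -0.125 -0.853 -1.213  0.418] [ 0.2 -0.3 -2.1]
```

View pics/s1c.png

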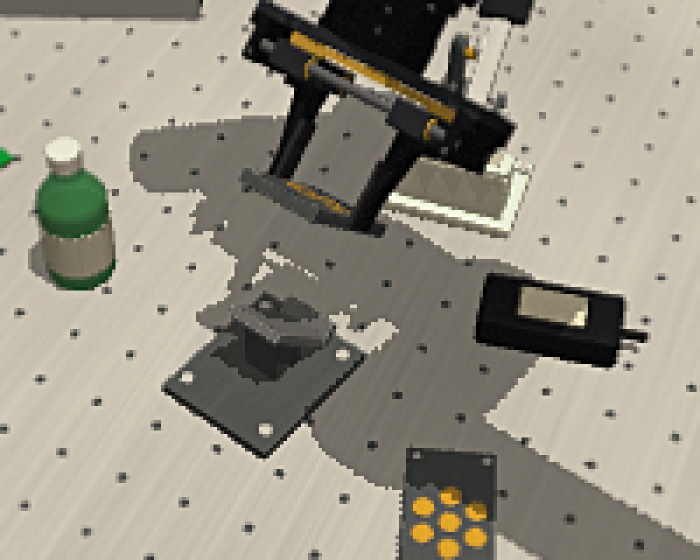

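The side view shows the plate gripped at (310,205) in the crop, parallel to the panel and clear of the bystanders. Next I lower it onto the panel and watch the force.

```bash
python3 -m pendant '{"translation":[[0.35,0,1.4],[0.35,0,1.4],[0,0,1.4],[0,0,1.4],[0,0,1.2],[0,0,0.8],[0,0,0.5],[0,0,0]],"rotation":[[0,0,0],[0,0,0],[0,0,0],[0,0,0],[0,0,0],[0,0,0],[0,0,0],[0,0,0]],"jaw":[0,0,0,0,0,0,0,0]}'
python3 -m pendant '{"translation":[[0,0,0.1],[0,0,0.1],[0,0,0.1],[0,0,0.1],[0,0,0],[0,0,0],[0,0,0],[0,0,0]],"rotation":[[0,0,0],[0,0,0],[0,0,0],[0,0,0],[0,0,0],[0,0,0],[0,0,0],[0,0,0]],"jaw":[0,0,0,0,0,0,0,0]}'
python3 - <<'E'
from rel import *
Rt=np.c_[-u,-rx,-n];rel(seat+n*13.5,Rt)
E
```

```text
time: 9.75
tool_pos: [543.9, 10.6, 85.8]
ee_rot: [0.301, -0.57, 0.727, 0.236]
force: [-0.5, 0.7, -1.7]
width: 63.5
time: 10.55
tool_pos: [544.7, 12.9, 83.5]
ee_rot: [0.301, -0.57, 0.727, 0.236]
force: [0.6, 0.7, -1.9]
width: 63.4
shift cm [0.8  0.07 0.33] rot deg [ 0.11 -0.    0.12] shift in target axes [0.8  0.07 0.33] [-0.18  0.5  -0.17 -0.93 -1.07  0.49] [ 0.6  0.7 -1.9]
```

```bash
python3 -m pendant '{"translation":[[0,0.05,0.1],[0,0,0.1],[0,0,0],[0.2,0,0],[0.2,0,0],[0.1,0,0],[0,0,0],[0,0,0]],"rotation":[[0,0,0],[0,0,0],[0,0,0],[0,0,0],[0,0,0],[0,0,0],[0,0,0],[0,0,0]],"jaw":[0,0,0,0,0,0,0,0]}'
python3 -m pendant '{"translation":[[0,0,0.05],[0.05,0,0.05],[0.05,0,0],[0.05,0,0],[0.05,0,0],[0.05,0,0],[0,0,0],[0,0,0]],"rotation":[[0,0,0],[0,0,0],[0,0,0],[0,0,0],[0,0,0],[0,0,0],[0,0,0],[0,0,0]],"jaw":[0,0,0,0,0,0,0,0]}'
python3 snap.py s2 side plate
python3 - <<'E'
from h import *
import pickle
from rel import *
Rt=np.c_[-u,-rx,-n];rel(seat+n*13.5,Rt)
p=pickle.load(open("s2.pkl","rb"))["pixels"];save("s2c",cv2.resize(p[160:270,220:340],(660,600),interpolation=3))
E
```

```text
time: 11.35
tool_pos: [543.7, 10.9, 78.5]
ee_rot: [0.301, -0.57, 0.727, 0.236]
force: [1.2, 0.1, -2.2]
width: 64.0
time: 12.15
tool_pos: [543.5, 9.8, 76.1]
ee_rot: [0.301, -0.57, 0.727, 0.236]
force: [0.6, -0.5, -0.2]
width: 63.2
plate 0.93 ((328.0, 280.5), (45.0, 28.0), 90.0)
plate 0.78 ((329.79998779296875, 360.4000549316406), (32.199378967285156, 58.13776779174805), 26.56505012512207)
plate 0.54 ((275.4384460449219, 219.4923095703125), (40.43532180786133, 13.271717071533203), 7.125016689300537)
s2 12.25 [543.5   9.8  76.1] [ 0.3013 -0.5698  0.7273  0.2359] [-0.189  0.517 -0.177 -0.936 -1.069  0.505] [-0.  -0.7  0.9]
shift cm [0.05 0.03 0.04] rot deg [ 0.1  -0.01  0.12] shift in target axes [0.05 0.03 0.04] [-0.19  0.52 -0.18 -0.94 -1.07  0.5 ] [-0.  -0.7  0.9]
```

View pics/s2c.png

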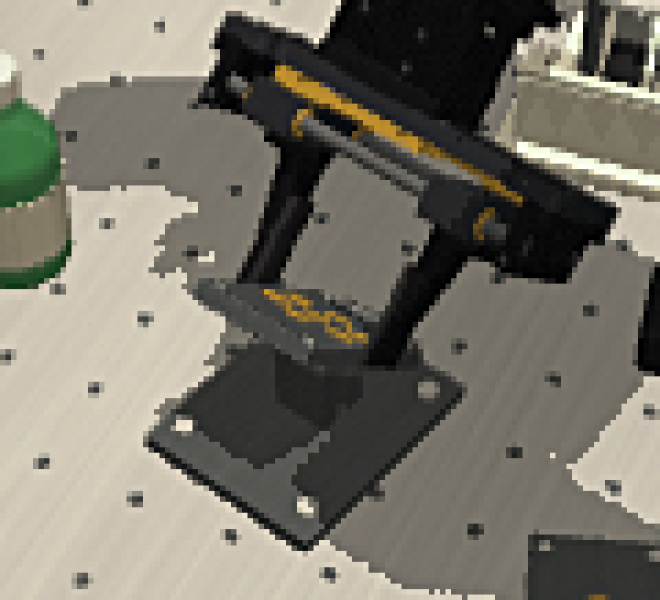

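The plate sits on the panel to within 1 mm of the seat, and the force shows its weight is being taken. I'll release and back off along the normal.

```bash
python3 -m pendant '{"translation":[[0,0,0],[0,0,0],[0,0,0],[0,0,0],[0,0,0],[0,0,0],[0,0,0],[0,0,0]],"rotation":[[0,0,0],[0,0,0],[0,0,0],[0,0,0],[0,0,0],[0,0,0],[0,0,0],[0,0,0]],"jaw":[0.75,0.78,0.8,0.85,0.9,1,1,1]}'
python3 -m pendant '{"translation":[[0,0,-0.5],[0,0,-1],[0,0,-2],[0,0,-3],[0,0,-3],[0,0,-3],[0,0,-2.5],[0,0,0]],"rotation":[[0,0,0],[0,0,0],[0,0,0],[0,0,0],[0,0,0],[0,0,0],[0,0,0],[0,0,0]],"jaw":[1,1,1,1,1,1,1,1]}'
python3 snap.py s3 side plate holder
python3 snap.py w4 wrist plate holder
python3 - <<'E'
from h import *
import pickle
from rel import *
p=pickle.load(open("s3.pkl","rb"))
X=np.array([seat+a*32*rx+b*60*u+c*5*n for a,b,c in[(1,1,1),(-1,1,1),(-1,1,-1),(1,1,-1)]])
print(proj(p,X).round(1))
im=p["pixels"].copy();s=cv2.resize(im[160:260,220:340],(480,400),interpolation=3)
for q in proj(p,X): cv2.circle(s,tuple(int(v) for v in (q-[220,160]+.5)*4),2,(255,0,0),-1)
w=pickle.load(open("w4.pkl","rb"))["pixels"]
save("e",np.hstack([s,cv2.resize(w,(320,400))]))
E
```

```text
time: 13.05
tool_pos: [543.4, 10.0, 76.1]
ee_rot: [0.301, -0.57, 0.727, 0.236]
force: [-0.3, 0.7, -1.1]
width: 85.9
time: 13.85
tool_pos: [518.9, -96.0, 185.2]
ee_rot: [0.303, -0.57, 0.728, 0.233]
force: [0.1, -0.1, 0.1]
width: 87.1
plate 0.88 ((327.4999694824219, 280.4999694824219), (44.99999237060547, 26.999996185302734), 90.0)
plate 0.56 ((329.8000183105469, 360.8999938964844), (32.64659118652344, 56.348915100097656), 26.56505012512207)
plate 0.47 ((275.0000305175781, 236.0), (36.76955032348633, 48.08325958251953), 45.0)
holder 0.55 ((338.18609619140625, 160.61312866210938), (37.50630187988281, 71.9369125366211), 19.983104705810547)
holder 0.19 ((275.4000549316406, 219.2000274658203), (41.14365005493164, 12.521980285644531), 26.56505012512207)
s3 14.0 [517.7 -92.8 181.9] [ 0.3013 -0.5694  0.7274  0.2364] [-0.36   0.395 -0.073 -0.81  -1.324  0.416] [-0.7  0.  -0.6]
plate 0.91 ((271.5, 197.5), (123.0, 71.0), 90.0)
plate 0.81 ((429.85003662109375, 166.04998779296875), (65.14291381835938, 66.72405242919922), 71.56504821777344)
plate 0.63 ((463.4195556640625, 227.66905212402344), (37.18113708496094, 68.26174926757812), 84.47245788574219)
w4 14.15 [517.7 -92.3 181.3] [ 0.3008 -0.5697  0.7272  0.237 ] [-0.359  0.396 -0.073 -0.81  -1.324  0.417] [-0.1  0.5 -0.2]
[[255.6 210.8]
 [275.9 223.5]
 [274.  227.2]
 [253.8 214.4]]
```

View pics/e.png

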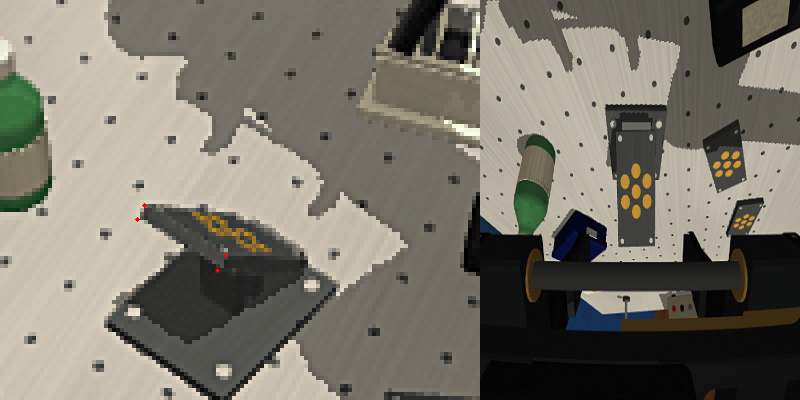

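Seat confirmed: the predicted upper-edge corners land on the plate's edge in the side crop at (143,205) and (225,256). The wrist view shows the plate straight on the panel. Next I level the tool, photograph the holder from there, and go round to the upper edge.

```bash
python3 -m pendant '{"translation":[[0,0,-1.5],[0,0,-1.5],[0,0,-1.5],[0,0,-1],[0,0,-1],[0,0,-1],[0,0,0],[0,0,0]],"rotation":[[0,7.5,0],[0,7.5,0],[0,7.5,0],[0,7.5,0],[0,7.5,0],[0,7.5,0],[0,0,0],[0,0,0]],"jaw":[1,1,1,1,1,1,1,1]}'
python3 snap.py w5 wrist holder lever
python3 - <<'E'
from h import *
import pickle
from rel import *
rel([568,111,250],np.c_[-rx,ry,-rz])
w=pickle.load(open("w5.pkl","rb"));o=outline_of("holder",w) if 0 else None
save("f",cv2.resize(w["pixels"][0:260,130:430],(690,598),interpolation=3))
E
```

```text
time: 14.95
tool_pos: [509.3, -125.5, 245.5]
ee_rot: [0.0, -0.618, 0.787, 0.001]
force: [0.1, -0.3, 0.3]
width: 86.8
holder 0.69 ((261.2699279785156, 60.395362854003906), (153.10658264160156, 101.93504333496094), 72.18110656738281)
lever 0.59 ((257.2488708496094, 43.38905715942383), (103.83065032958984, 26.35095977783203), 68.09129333496094)
w5 15.1 [ 509.4 -127.4  245.7] [ 0.     -0.6161  0.7877  0.0009] [ 0.063  0.208 -0.219 -0.002 -1.144 -0.306] [ 1.1  0.5 -0. ]
shift cm [-24.55   0.06  -0.4 ] rot deg [ 1.200e-01 -1.000e-02  9.007e+01] shift in target axes [ 0.08 24.55 -0.43] [ 0.06  0.21 -0.22 -0.   -1.14 -0.31] [ 1.1  0.5 -0. ]
```

View pics/f.png

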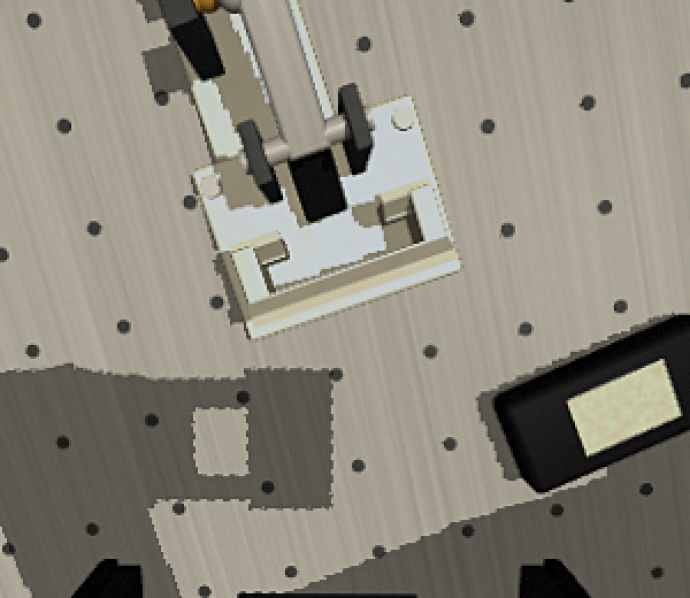

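```bash
python3 - <<'E'
from h import *
import pickle
w=pickle.load(open("w5.pkl","rb")); f=lambda L:np.array(L)/2.3+[130,0]
A=onz(w,f([(412,96),(460,268),(250,338),(192,172)]),12)
print(A.round(1),[round(np.linalg.norm(A[i]-A[i-1]),1) for i in range(4)])
xv=A[2]-A[1];print("x heading",np.degrees(np.arctan2(xv[1],xv[0])), "y", np.degrees(np.arctan2(*(A[1]-A[0])[[1,0]])),"mid +y edge",(A[1]+A[2])/2)
h=onz(w,f([(253,158),(368,124)]),72);print("hinge",h, np.degrees(np.arctan2(*(h[0]-h[1])[[1,0]])))
save("g",cv2.resize(w["pixels"][20:152,205:337],(600,600),interpolation=3))
E
```

```text
[[ 436.1 -269.3   12. ]
 [ 430.1 -187.4   12. ]
 [ 538.3 -178.8   12. ]
 [ 544.9 -261.    12. ]] [np.float64(109.1), np.float64(82.1), np.float64(108.5), np.float64(82.5)]
x heading 4.5247074663608435 y 94.17815777747042 mid +y edge [ 484.18937127 -183.09025179   12.        ]
hinge [[ 511.80448932 -249.89517801   72.        ]
 [ 464.41701502 -251.49386244   72.        ]] 1.93222249168936
```

View pics/g.png

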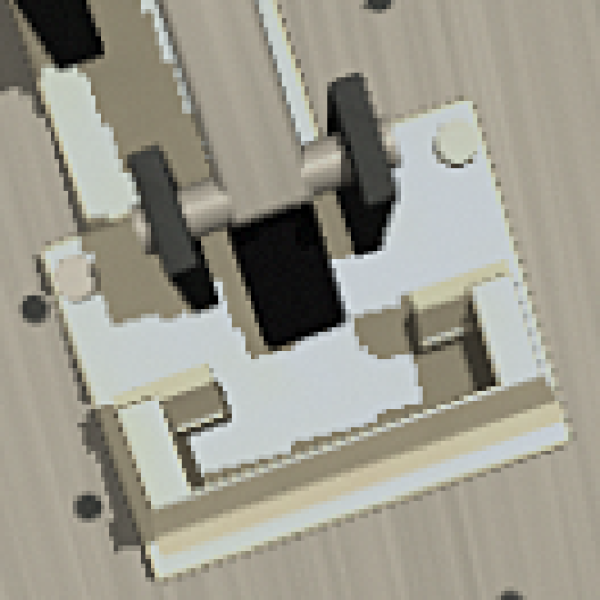

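```bash
python3 - <<'E'
from h import *
import pickle
w=pickle.load(open("w5.pkl","rb")); f=lambda L:np.array(L)/4.545+[205,20]
A=onz(w,f([(472,100),(568,436),(152,578),(42,252)]),8); c=A.mean(0)
print(A.round(1),[round(np.linalg.norm(A[i]-A[i-1]),1) for i in range(4)],c)
th=np.radians(4.3);ex=np.array([np.cos(th),np.sin(th),0]);ey=np.array([-ex[1],ex[0],0])
def L(n,uv,z):
    P=onz(w,f(uv),z)-c; print(n,"x",(P@ex).round(1),"y",(P@ey).round(1))
L("foot",[(472,100),(568,436),(152,578),(42,252)],8)
L("+lip68",[(160,540),(560,395)],68)
L("-lip68",[(165,400),(213,378),(415,310),(478,288)],68)
L("-lip55",[(165,400),(213,378),(415,310),(478,288)],55)
L("cheek57",[(165,405),(190,495),(475,300),(497,385)],57)
L("hinge72",[(150,228),(392,150)],72)
L("arm",[(215,210),(300,190)],76)
L("floor12",[(203,483),(480,395)],12)
E
```

```text
[[ 435.8 -269.9    8. ]
 [ 429.3 -187.9    8. ]
 [ 539.1 -178.5    8. ]
 [ 544.8 -260.8    8. ]] [np.float64(109.3), np.float64(82.2), np.float64(110.2), np.float64(82.6)] [ 487.24996136 -224.27380532    8.        ]
foot x [-54.7 -55.   55.1  54.6] y [-41.6  40.6  41.8 -40.8]
+lip68 x [ 43.7 -45.7] y [32.6 30.1]
-lip68 x [ 33.2  22.2 -21.8 -35.4] y [5.7 4.7 4.7 4.5]
-lip55 x [ 34.1  22.7 -23.  -37.2] y [4.9 3.7 3.7 3.5]
cheek57 x [ 34.3  35.4 -35.6 -35.1] y [ 6.  25.7  5.8 24.1]
hinge72 x [ 24.7 -26.1] y [-26.8 -25.8]
arm x [11.1 -6.1] y [-25.2 -23.6]
floor12 x [ 34.9 -36.4] y [23.6 24.5]
```

```bash
python3 -m pendant '{"translation":[[-3.5,0,0],[-3.5,0,0],[-3.5,0,0],[-3.5,0,0],[-3.5,0,0],[-3.5,0,0],[-3.5,0,0],[0,0,0]],"rotation":[[0,0,0],[0,0,0],[0,0,0],[0,0,0],[0,0,0],[0,0,0],[0,0,0],[0,0,0]],"jaw":[0.6,0.6,0.6,0.6,0.6,0.6,0.6,0.6]}'
python3 -m pendant '{"translation":[[0,0,0],[0,0,0],[0,0,0],[0,0,0],[0,0,0],[0,0,0],[0,0,0],[0,0,0]],"rotation":[[0,0,8],[0,0,8],[0,0,8],[0,0,8],[0,0,8],[0,0,8],[0,0,8],[0,0,8]],"jaw":[0.6,0.6,0.6,0.6,0.6,0.6,0.6,0.6]}'
python3 -m pendant '{"translation":[[0,0,0],[0,0,0],[0,0,0],[0,0,0],[0,0,0],[0,0,0],[0,0,0],[0,0,0]],"rotation":[[0,0,6.5],[0,0,6.5],[0,0,6.5],[0,0,6.5],[8,0,0],[8,0,0],[8,0,0],[0,0,0]],"jaw":[0.6,0.6,0.6,0.6,0.6,0.6,0.6,0.6]}'
python3 -m pendant '{"translation":[[0,0,0],[0,0,0],[0,0,0],[0,0,0],[0,0,0],[0,0,0],[0,0,0],[0,0,0]],"rotation":[[7,0,0],[7,0,0],[7,0,0],[0,0,0],[0,0,0],[0,0,0],[0,0,0],[0,0,0]],"jaw":[0.6,0.6,0.6,0.6,0.6,0.6,0.6,0.6]}'
python3 - <<'E'
from rel import *
Rt=np.c_[-rx,-n,-u];rel(seat+(44+70)*u,Rt);rel(seat+44*u,Rt)
E
```

```text
time: 15.9
tool_pos: [569.5, 113.1, 245.4]
ee_rot: [0.0, -0.617, 0.787, 0.001]
force: [0.2, 0.1, 0.3]
width: 52.5
time: 16.7
tool_pos: [568.3, 109.2, 246.0]
ee_rot: [-0.001, -0.102, 0.995, 0.0]
force: [0.8, 0.9, 0.7]
width: 52.4
time: 17.5
tool_pos: [568.2, 111.1, 243.2]
ee_rot: [-0.028, 0.117, 0.971, -0.209]
force: [-0.4, 0.4, -0.9]
width: 52.0
time: 18.3
tool_pos: [568.3, 110.3, 247.5]
ee_rot: [-0.046, 0.112, 0.918, -0.379]
force: [-0.9, 0.0, 0.5]
width: 52.0
shift cm [0.02 6.16 8.1 ] rot deg [0.15 0.11 0.02] shift in target axes [0.01 6.18 8.09] [ 0.68  0.54 -0.07  0.44 -1.62 -2.62] [-0.9  0.   0.5]
shift cm [ 0.03  6.15 15.1 ] rot deg [0.15 0.11 0.02] shift in target axes [1.000e-02 6.180e+00 1.509e+01] [ 0.68  0.54 -0.07  0.44 -1.62 -2.62] [-0.9  0.   0.5]
```

```bash
python3 -m pendant '{"translation":[[0,1.03,1.35],[0,1.03,1.35],[0,1.03,1.35],[0,1.03,1.35],[0,1.03,1.35],[0,1.03,1.35],[0,0,0],[0,0,0]],"rotation":[[0,0,0],[0,0,0],[0,0,0],[0,0,0],[0,0,0],[0,0,0],[0,0,0],[0,0,0]],"jaw":[0.6,0.6,0.6,0.6,0.6,0.6,0.6,0.6]}'
python3 -m pendant '{"translation":[[0,0,1.2],[0,0,1.2],[0,0,1.2],[0,0,1.2],[0,0,1.2],[0,0,1.0],[0,0,0],[0,0,0]],"rotation":[[0,0,0],[0,0,0],[0,0,0],[0,0,0],[0,0,0],[0,0,0],[0,0,0],[0,0,0]],"jaw":[0.6,0.6,0.6,0.6,0.6,0.6,0.6,0.6]}'
python3 - <<'E'
from rel import *
Rt=np.c_[-rx,-n,-u];rel(seat+44*u,Rt)
E
python3 snap.py s4 side plate
python3 - <<'E'
from h import *
import pickle
p=pickle.load(open("s4.pkl","rb"))["pixels"];save("s4c",cv2.resize(p[150:270,210:350],(700,600),interpolation=3))
E
```

```text
time: 19.1
tool_pos: [565.3, 97.7, 146.2]
ee_rot: [-0.046, 0.111, 0.917, -0.38]
force: [0.3, -0.4, -0.4]
width: 52.1
time: 19.9
tool_pos: [553.4, 49.5, 96.0]
ee_rot: [-0.046, 0.111, 0.917, -0.38]
force: [0.1, -0.2, -0.4]
width: 52.2
shift cm [ 0.03 -0.1  -0.05] rot deg [-0.01  0.12  0.11] shift in target axes [ 0.03 -0.1  -0.05] [ 0.61  0.65 -0.34  0.51 -1.27 -2.75] [ 0.1 -0.2 -0.4]
plate 0.88 ((329.6000061035156, 360.8000183105469), (32.199378967285156, 57.24333572387695), 26.56505012512207)
plate 0.65 ((327.5, 280.0), (46.0, 29.0), 90.0)
plate 0.65 ((360.7751770019531, 221.60739135742188), (43.330474853515625, 20.274953842163086), 10.007980346679688)
s4 20.0 [553.7  50.1  96.2] [-0.0456  0.1113  0.9173 -0.3796] [ 0.609  0.646 -0.34   0.51  -1.269 -2.751] [ 0.3 -0.2 -0.3]
```

View pics/s4c.png

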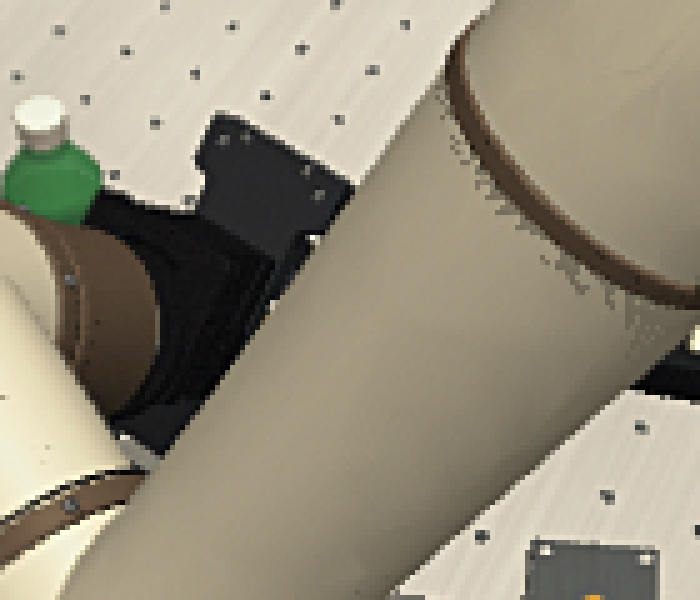

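The arm hides the view, but the pose is within 1 mm of the plan, there is no contact force, and the bottle hasn't moved. I'll close on the upper edge and lift along the slope.

```bash
python3 -m pendant '{"translation":[[0,-0.1,0],[0,0,0],[0,0,0],[0,0,0],[0,0,0],[0,0,0],[0,0,0],[0,0,0]],"rotation":[[0,0,0],[0,0,0],[0,0,0],[0,0,0],[0,0,0],[0,0,0],[0,0,0],[0,0,0]],"jaw":[0.3,0,0,0,0,0,0,0]}' 40
python3 - <<'E'
from rel import *
rel(seat+44*u,np.c_[-rx,-n,-u])
E
```

```text
time: 20.8
tool_pos: [553.1, 49.0, 96.7]
ee_rot: [-0.046, 0.111, 0.917, -0.38]
force: [-0.2, -0.3, 0.4]
width: 9.8
shift cm [ 0.01 -0.01 -0.04] rot deg [0.   0.11 0.11] shift in target axes [ 0.01 -0.01 -0.04] [ 0.61  0.64 -0.34  0.51 -1.27 -2.75] [-0.2 -0.3  0.4]
```

```bash
cat >> rel.py <<'E'
th=np.radians(4.8);ex=np.array([np.cos(th),np.sin(th),0]);ey=np.array([-ex[1],ex[0],0]); slot=np.array([485.7,-206.0,12]);Rh=np.c_[-ex,ey,-rz]
E
python3 -m pendant '{"translation":[[0,-0.3,-0.3],[0,-1,-1],[0,-1.5,-1.5],[0,-2,-2],[0,-2,-2],[0,-2,-2],[0,-2,-2],[0,0,0]],"rotation":[[0,0,0],[0,0,0],[0,0,0],[0,0,0],[0,0,0],[0,0,0],[0,0,0],[0,0,0]],"jaw":[0,0,0,0,0,0,0,0]}'
python3 -m pendant '{"translation":[[0,0,0],[0,0,0],[0,0,0],[0,0,0],[0,0,0],[0,0,0],[0,0,0],[0,0,0]],"rotation":[[-7.5,0,0],[-7.5,0,0],[-7.5,0,0],[-7.5,0,0],[-7.5,0,0],[-7.5,0,0],[0,0,0],[0,0,0]],"jaw":[0,0,0,0,0,0,0,0]}'
python3 - <<'E'
from rel import *
rel([*slot[:2],245],Rh)
E
```

```text
time: 21.6
tool_pos: [554.4, 49.7, 254.0]
ee_rot: [-0.043, 0.113, 0.918, -0.377]
force: [0.5, 0.5, -2.2]
width: 9.7
time: 22.4
tool_pos: [552.4, 48.1, 249.3]
ee_rot: [-0.001, 0.121, 0.993, -0.001]
force: [-0.5, 0.0, -1.5]
width: 10.0
shift cm [  0.37 -26.26   0.49] rot deg [ -0.1   -0.07 -18.72] shift in target axes [  8.78 -24.76   0.43] [ 0.38  0.26 -0.15  0.   -1.17 -2.19] [-0.5  0.  -1.5]
```

```bash
python3 -m pendant '{"translation":[[0,0,0],[0,0,0],[0,0,0],[1.1,-3.1,0],[1.1,-3.1,0],[1.1,-3.1,0],[1.1,-3.1,0],[1.1,-3.1,0]],"rotation":[[0,0,-6.24],[0,0,-6.24],[0,0,-6.24],[0,0,0],[0,0,0],[0,0,0],[0,0,0],[0,0,0]],"jaw":[0,0,0,0,0,0,0,0]}'
python3 -m pendant '{"translation":[[1.1,-3.1,0],[1.1,-3.1,0],[1.1,-3.1,0],[0,0,0],[0,0,0],[0,0,0],[0,0,0],[0,0,0]],"rotation":[[0,0,0],[0,0,0],[0,0,0],[0,0,0],[0,0,0],[0,0,0],[0,0,0],[0,0,0]],"jaw":[0,0,0,0,0,0,0,0]}'
python3 snap.py s5 side plate holder; python3 snap.py t5 top plate holder; python3 snap.py w6 wrist plate holder
python3 - <<'E'
from rel import *
from h import *
import pickle
rel([*slot[:2],245],Rh)
a,b,c=[pickle.load(open(n+".pkl","rb"))["pixels"] for n in("s5","t5","w6")]
save("i",np.hstack([cv2.resize(a[60:210,270:400],(400,460),interpolation=3),cv2.resize(c,(400,460))]))
p=pickle.load(open("s5.pkl","rb"));o=np.array([*slot[:2],0])
for n,q in(("bottom corners", [o+s*32*ex+t*5*ey+141*rz for s in(1,-1) for t in(1,)]),): print(n,((proj(p,q)-[270,60])*[400/130,460/150]).round())
E
```

```text
time: 23.2
tool_pos: [510.7, -110.5, 248.3]
ee_rot: [-0.002, -0.044, 0.999, -0.001]
force: [0.8, -0.1, -2.3]
width: 9.7
time: 24.0
tool_pos: [486.7, -204.8, 249.3]
ee_rot: [-0.0, -0.043, 0.999, -0.0]
force: [-0.2, -0.0, -1.2]
width: 10.0
plate 0.77 ((329.3999938964844, 361.20001220703125), (33.09380340576172, 58.13776397705078), 26.56505012512207)
plate 0.69 ((327.4999694824219, 280.4999694824219), (44.99999237060547, 26.999996185302734), 90.0)
holder 0.85 ((337.25, 160.25), (39.21223831176758, 72.41614532470703), 18.43494987487793)
s5 24.15 [ 486.6 -205.2  249.5] [ 0.     -0.0429  0.9991 -0.    ] [-0.092  0.21  -0.208  0.    -1.153 -1.393] [ 0.5  0.8 -2. ]
plate 0.97 ((227.9000244140625, 274.70001220703125), (25.930675506591797, 48.69908142089844), 71.56504821777344)
plate 0.64 ((155.47793579101562, 303.3726806640625), (48.046443939208984, 26.13612937927246), 6.115502834320068)
holder 0.85 ((356.0, 250.0), (8.0, 32.0), 90.0)
t5 24.3 [ 486.5 -205.5  249.5] [ 0.     -0.0426  0.9991  0.    ] [-0.092  0.21  -0.208 -0.    -1.153 -1.393] [-0.2  0.2 -1.7]
plate 0.94 ((273.7029724121094, 256.0464172363281), (156.2105255126953, 24.510149002075195), 88.8426742553711)
plate 0.73 ((520.8370971679688, 117.4606704711914), (54.19114685058594, 90.31856536865234), 77.00537872314453)
holder 0.87 ((192.679931640625, 184.68972778320312), (100.2918472290039, 203.42706298828125), 89.50178527832031)
w6 24.45 [ 486.4 -205.6  249.5] [ 0.     -0.0425  0.9991  0.    ] [-0.093  0.21  -0.208 -0.    -1.153 -1.393] [ 1.3 -0.3 -2.7]
shift cm [ 0.08 -0.03  0.45] rot deg [-0.    0.    0.07] shift in target axes [ 0.08 -0.03  0.45] [-0.09  0.21 -0.21 -0.   -1.15 -1.39] [ 1.3 -0.3 -2.7]
bottom corners [[154. 277.]
 [224. 293.]]
```

View pics/i.png

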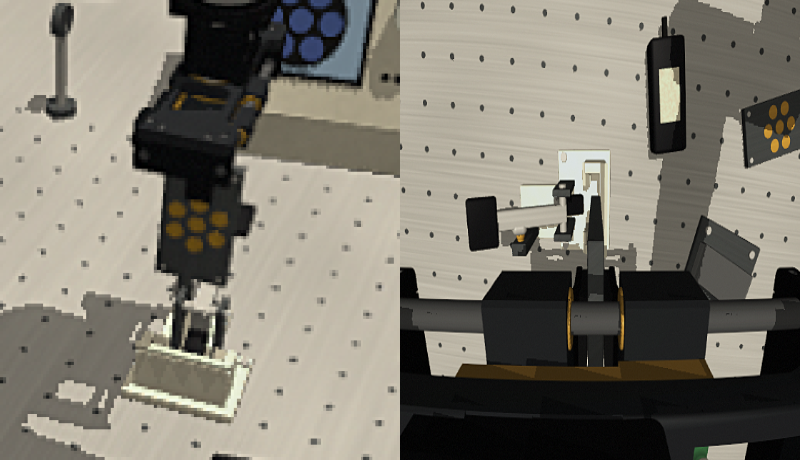

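```bash
python3 -m pendant '{"translation":[[0.08,-0.03,1],[0,0,1.5],[0,0,1.5],[0,0,1],[0,0,1],[0,0,0.8],[0,0,0.2],[0,0,0]],"rotation":[[0,0,0],[0,0,0],[0,0,0],[0,0,0],[0,0,0],[0,0,0],[0,0,0],[0,0,0]],"jaw":[0,0,0,0,0,0,0,0]}'
python3 -m pendant '{"translation":[[0,0,0.3],[0,0,0.3],[0,0,0.3],[0,0,0.3],[0,0,0],[0,0,0],[0,0,0],[0,0,0]],"rotation":[[0,0,0],[0,0,0],[0,0,0],[0,0,0],[0,0,0],[0,0,0],[0,0,0],[0,0,0]],"jaw":[0,0,0,0,0,0,0,0]}'
python3 -m pendant '{"translation":[[0,0,0.3],[0,0,0.3],[0,0,0.2],[0,0,0],[0,0,0],[0,0,0],[0,0,0],[0,0,0]],"rotation":[[0,0,0],[0,0,0],[0,0,0],[0,0,0],[0,0,0],[0,0,0],[0,0,0],[0,0,0]],"jaw":[0,0,0,0,0,0,0,0]}'
python3 -c "
from h import *;o=observe();print(o['torque'].round(2),o['force'].round(1),o['tool_pos'].round(1))"
```

```text
time: 25.25
tool_pos: [485.7, -206.0, 179.3]
ee_rot: [-0.0, -0.043, 0.999, -0.0]
force: [0.7, -0.2, -0.7]
width: 9.9
time: 26.05
tool_pos: [485.8, -206.0, 167.6]
ee_rot: [0.0, -0.043, 0.999, -0.0]
force: [-0.7, -0.4, -1.4]
width: 9.6
time: 26.85
tool_pos: [485.7, -206.0, 159.5]
ee_rot: [0.0, -0.043, 0.999, -0.0]
force: [0.1, 0.3, -2.5]
width: 9.7
[ 0.02 -0.01 -0.  ] [ 0.1  0.3 -2.5] [ 485.7 -206.   159.5]
```

```bash
python3 -m pendant '{"translation":[[0,0,0.3],[0,0,0.3],[0,0,0.3],[0,0,0.3],[0,0,0],[0,0,0],[0,0,0],[0,0,0]],"rotation":[[0,0,0],[0,0,0],[0,0,0],[0,0,0],[0,0,0],[0,0,0],[0,0,0],[0,0,0]],"jaw":[0,0,0,0,0,0,0,0]}'
python3 -m pendant '{"translation":[[0,0,0.3],[0,0,0.3],[0,0,0.3],[0,0,0.3],[0,0,0.3],[0,0,0],[0,0,0],[0,0,0]],"rotation":[[0,0,0],[0,0,0],[0,0,0],[0,0,0],[0,0,0],[0,0,0],[0,0,0],[0,0,0]],"jaw":[0,0,0,0,0,0,0,0]}'
python3 -c "
from h import *;o=observe();print(o['torque'].round(2),o['force'].round(1),o['tool_pos'].round(1))"
```

```text
time: 27.65
tool_pos: [485.8, -206.0, 147.6]
ee_rot: [0.0, -0.043, 0.999, -0.0]
force: [0.6, -0.3, -2.3]
width: 9.9
time: 28.45
tool_pos: [485.8, -206.0, 132.5]
ee_rot: [0.0, -0.043, 0.999, -0.0]
force: [0.1, 0.5, -2.2]
width: 10.1
[-0.01  0.03 -0.02] [ 0.1  0.5 -2.2] [ 485.8 -206.   132.5]
```

```bash
python3 -m pendant '{"translation":[[0,0,0.3],[0,0,0.3],[0,0,0.3],[0,0,0.2],[0,0,0.1],[0,0,0],[0,0,0],[0,0,0]],"rotation":[[0,0,0],[0,0,0],[0,0,0],[0,0,0],[0,0,0],[0,0,0],[0,0,0],[0,0,0]],"jaw":[0,0,0,0,0,0,0,0]}'
python3 -m pendant '{"translation":[[0,0,0.1],[0,0,0.1],[0,0,0.1],[0,0,0.1],[0,0,0],[0,0,0],[0,0,0],[0,0,0]],"rotation":[[0,0,0],[0,0,0],[0,0,0],[0,0,0],[0,0,0],[0,0,0],[0,0,0],[0,0,0]],"jaw":[0,0,0,0,0,0,0,0]}'
python3 -c "
from h import *;o=observe();print(o['torque'].round(2),o['force'].round(1),o['tool_pos'].round(1))"
```

```text
time: 29.25
tool_pos: [485.8, -206.0, 120.5]
ee_rot: [0.0, -0.043, 0.999, -0.0]
force: [-0.2, -0.2, -1.5]
width: 9.3
time: 30.05
tool_pos: [485.7, -206.0, 116.5]
ee_rot: [0.0, -0.043, 0.999, -0.0]
force: [0.1, -0.0, -1.8]
width: 9.6
[-0.04  0.01  0.02] [ 0.1 -0.  -1.8] [ 485.7 -206.   116.5]
```

```bash
python3 -m pendant '{"translation":[[0,0,0.1],[0,0,0.05],[0,0,0],[0,0,0],[0,0,0],[0,0,0],[0,0,0],[0,0,0]],"rotation":[[0,0,0],[0,0,0],[0,0,0],[0,0,0],[0,0,0],[0,0,0],[0,0,0],[0,0,0]],"jaw":[0,0,0,0,0,0,0,0]}'
python3 -m pendant '{"translation":[[0,0,0.1],[0,0,0],[0,0,0],[0,0,0],[0,0,0],[0,0,0],[0,0,0],[0,0,0]],"rotation":[[0,0,0],[0,0,0],[0,0,0],[0,0,0],[0,0,0],[0,0,0],[0,0,0],[0,0,0]],"jaw":[0,0,0,0,0,0,0,0]}'
```

```text
time: 30.85
tool_pos: [486.0, -206.1, 115.3]
ee_rot: [0.0, -0.043, 0.999, -0.0]
force: [0.6, 0.4, 2.8]
width: 9.3
time: 31.65
tool_pos: [486.3, -206.1, 115.2]
ee_rot: [0.001, -0.043, 0.999, -0.0]
force: [-0.2, 1.4, 8.2]
width: 9.8
```

Contact comes at TCP z 115.3, where the plate's edge is at the slot floor (12 mm), so the plate is fully down. I'll release and lift clear.

```bash
python3 -m pendant '{"translation":[[0,0,-0.1],[0,0,0],[0,0,0],[0,0,0],[0,0,0],[0,0,0],[0,0,0],[0,0,0]],"rotation":[[0,0,0],[0,0,0],[0,0,0],[0,0,0],[0,0,0],[0,0,0],[0,0,0],[0,0,0]],"jaw":[0,0.15,0.2,0.3,0.35,0.35,0.35,0.35]}'
python3 -m pendant '{"translation":[[0,0,-0.5],[0,0,-1],[0,0,-1.5],[0,0,-2],[0,0,-2],[0,0,-2],[0,0,-1],[0,0,0]],"rotation":[[0,0,0],[0,0,0],[0,0,0],[0,0,0],[0,0,0],[0,0,0],[0,0,0],[0,0,0]],"jaw":[0.35,0.35,0.35,0.35,0.35,0.35,0.35,0.35]}'
python3 snap.py w7 wrist plate lever_pad; python3 snap.py s7 side plate holder
python3 - <<'E'
from rel import *
from h import *
import pickle
pad=slot-[0,0,12]-140.5*ey; print("pad",pad)
rel([*(slot-146*ey)[:2],190],Rh)
w=pickle.load(open("w7.pkl","rb"));s=pickle.load(open("s7.pkl","rb"))
b=slot-[0,0,12]
C=np.array([b+i*32*ex+j*5*ey+k*rz for i in(1,-1) for j in(1,-1) for k in(132,)]);
P=np.array([pad+116.5*rz+i*22*ex+j*17*ey for i,j in((1,1),(1,-1),(-1,-1),(-1,1))])
a=s["pixels"][90:210,270:400];a=cv2.resize(a,(390,360),interpolation=3)
for q in proj(s,C): cv2.circle(a,tuple(int(v) for v in (q-[270,90]+.5)*3),2,(255,0,0),-1)
for q in proj(s,P): cv2.circle(a,tuple(int(v) for v in (q-[270,90]+.5)*3),2,(0,255,0),-1)
im=w["pixels"][0:300,:].copy()
for q in proj(w,P): cv2.circle(im,tuple(int(v+.5) for v in q),2,(0,255,0),-1)
for q in proj(w,C): cv2.circle(im,tuple(int(v+.5) for v in q),2,(255,0,0),-1)
save("j",np.hstack([a,cv2.resize(im[:,0:342],(410,360),interpolation=3)]))
E
```

```text
time: 32.45
tool_pos: [485.7, -206.0, 114.9]
ee_rot: [-0.0, -0.043, 0.999, 0.0]
force: [0.4, -0.7, 0.5]
width: 30.2
time: 33.25
tool_pos: [486.6, -206.1, 217.0]
ee_rot: [0.002, -0.043, 0.999, -0.0]
force: [-0.6, -0.2, -0.9]
width: 30.7
plate 0.89 ((273.0, 212.0), (100.0, 14.0), 90.0)
plate 0.8 ((529.5442504882812, 119.16372680664062), (66.65205383300781, 63.45914077758789), 86.18592071533203)
plate 0.5 ((468.37823486328125, 241.38217163085938), (100.92467498779297, 53.2213020324707), 20.854455947875977)
lever_pad 0.94 ((165.20799255371094, 208.11947631835938), (53.48127746582031, 184.92282104492188), 86.18592071533203)
w7 33.4 [ 485.  -205.8  214. ] [-9.000e-04 -4.240e-02  9.991e-01  3.000e-04] [-9.300e-02  2.380e-01 -2.650e-01 -1.000e-03 -1.070e+00 -1.392e+00] [ 0.3 -0.3  0.4]
plate 0.95 ((330.39190673828125, 163.14865112304688), (23.50905418395996, 21.865066528320312), 9.462322235107422)
plate 0.81 ((329.70770263671875, 360.5713806152344), (31.75908851623535, 57.845428466796875), 27.095550537109375)
plate 0.61 ((328.086669921875, 280.4202880859375), (27.51778793334961, 44.46141815185547), 2.385944128036499)
holder 0.69 ((337.9615478515625, 160.3076934814453), (37.26607131958008, 72.17778778076172), 19.653823852539062)
s7 33.55 [ 485.2 -205.9  213.9] [-1.100e-03 -4.250e-02  9.991e-01  2.000e-04] [-0.093  0.238 -0.264 -0.    -1.07  -1.392] [-0.1 -0.5  0.4]
pad [ 497.45673699 -346.00724672    0.        ]
shift cm [ -0.04 -14.62   2.38] rot deg [ 0.03 -0.12  0.07] shift in target axes [ -0.05 -14.62   2.39] [-0.09  0.24 -0.26 -0.   -1.07 -1.39] [-0.1 -0.5  0.4]
```

View pics/j.png

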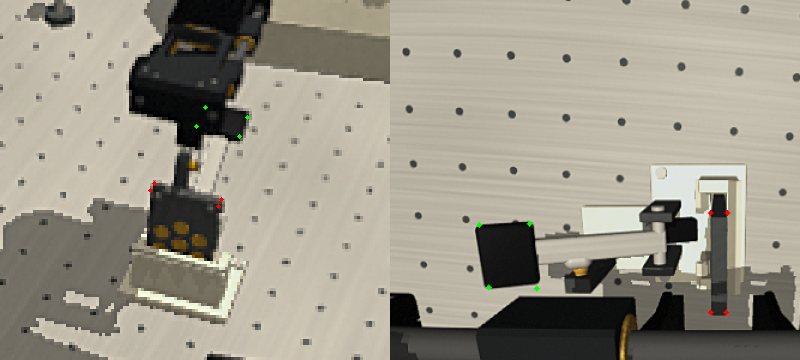

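The plate stands in the slot, with its upper-edge corners on the predicted marks in the side view at (153,187) and (220,203). The pad prediction lies on the pad in the wrist view at (508,256). The plate is released, so I shut the fingers and go above the pad.

```bash
python3 -m pendant '{"translation":[[0,-2,0],[0,-2.5,0],[0,-2.5,0],[0,-2.5,0],[0,-2.5,0],[0,-2.6,0],[0,0,0],[0,0,0]],"rotation":[[0,0,0],[0,0,0],[0,0,0],[0,0,0],[0,0,0],[0,0,0],[0,0,0],[0,0,0]],"jaw":[0,0,0,0,0,0,0,0]}' 20
python3 -m pendant '{"translation":[[0,0,1.5],[0,0,1.5],[0,0,1.5],[0,0,1.5],[0,0,1],[0,0,0.6],[0,0,0],[0,0,0]],"rotation":[[0,0,0],[0,0,0],[0,0,0],[0,0,0],[0,0,0],[0,0,0],[0,0,0],[0,0,0]],"jaw":[0,0,0,0,0,0,0,0]}'
python3 -m pendant '{"translation":[[0,0,0.2],[0,0,0.2],[0,0,0.2],[0,0,0.2],[0,0,0.2],[0,0,0],[0,0,0],[0,0,0]],"rotation":[[0,0,0],[0,0,0],[0,0,0],[0,0,0],[0,0,0],[0,0,0],[0,0,0],[0,0,0]],"jaw":[0,0,0,0,0,0,0,0]}'
```

```text
time: 34.35
tool_pos: [497.6, -351.6, 213.7]
ee_rot: [-0.001, -0.042, 0.999, 0.001]
force: [-1.2, 0.1, -0.2]
width: 0.4
time: 35.15
tool_pos: [498.5, -351.5, 139.5]
ee_rot: [0.0, -0.043, 0.999, -0.0]
force: [0.2, 0.0, 0.1]
width: 0.5
time: 35.95
tool_pos: [498.1, -351.4, 128.9]
ee_rot: [-0.0, -0.043, 0.999, 0.0]
force: [0.6, 1.0, 0.8]
width: 0.3
```

```bash
python3 -m pendant '{"translation":[[0,0,0.2],[0,0,0.2],[0,0,0.2],[0,0,0.2],[0,0,0.2],[0,0,0],[0,0,0],[0,0,0]],"rotation":[[0,0,0],[0,0,0],[0,0,0],[0,0,0],[0,0,0],[0,0,0],[0,0,0],[0,0,0]],"jaw":[0,0,0,0,0,0,0,0]}'
python3 -m pendant '{"translation":[[0,0,0.2],[0,0,0.2],[0,0,0.2],[0,0,0.2],[0,0,0],[0,0,0],[0,0,0],[0,0,0]],"rotation":[[0,0,0],[0,0,0],[0,0,0],[0,0,0],[0,0,0],[0,0,0],[0,0,0],[0,0,0]],"jaw":[0,0,0,0,0,0,0,0]}'
```

```text
time: 36.75
tool_pos: [498.3, -351.8, 119.4]
ee_rot: [0.0, -0.043, 0.999, -0.0]
force: [0.1, -2.4, 4.4]
width: 0.4
time: 37.55
tool_pos: [498.0, -351.0, 110.7]
ee_rot: [-0.0, -0.043, 0.999, 0.0]
force: [0.2, 0.5, 0.9]
width: 0.4
```

```bash
python3 -m pendant '{"translation":[[0,0,0.1],[0,0,0.1],[0,0,0.1],[0,0,0.1],[0,0,0.1],[0,0,0],[0,0,0],[0,0,0]],"rotation":[[0,0,0],[0,0,0],[0,0,0],[0,0,0],[0,0,0],[0,0,0],[0,0,0],[0,0,0]],"jaw":[0,0,0,0,0,0,0,0]}'
```

```text
time: 38.35
tool_pos: [497.8, -351.3, 105.7]
ee_rot: [-0.0, -0.042, 0.999, 0.0]
force: [0.1, 0.2, 0.4]
width: 0.4
```

```bash
python3 snap.py s8 side lever_pad; python3 snap.py w8 wrist
python3 - <<'E'
from h import *
import pickle
from rel import *
s,w=[pickle.load(open(n+".pkl","rb")) for n in("s8","w8")]
a=cv2.resize(s["pixels"][90:210,270:400],(390,360),interpolation=3)
b=slot-[0,0,12]
P=np.array([b-150*ey+81*rz+i*22*ex+j*18*ey for i,j in((1,1),(1,-1),(-1,-1),(-1,1))])
for q in proj(s,P): cv2.circle(a,tuple(int(v) for v in (q-[270,90]+.5)*3),2,(0,255,0),-1)
c=w["pixels"].copy()
for q in proj(w,P): cv2.circle(c,tuple(int(v+.5) for v in q),2,(0,255,0),-1)
save("k",np.hstack([a,cv2.resize(c[60:320,150:446],(410,360),interpolation=3)]))
E
```

```text
lever_pad 0.65 ((343.0, 143.5), (21.0, 16.0), 90.0)
lever_pad 0.49 ((330.61541748046875, 163.42306518554688), (25.29897689819336, 22.16111946105957), 11.309932708740234)
s8 38.45 [ 498.  -351.4  105.8] [-1.000e-04 -4.250e-02  9.991e-01  1.000e-04] [-0.349  0.477 -0.2   -0.    -0.894 -1.136] [ 1.1 -0.3 -0.1]
w8 38.5 [ 498.  -351.4  105.9] [-1.000e-04 -4.250e-02  9.991e-01  1.000e-04] [-0.349  0.477 -0.2   -0.    -0.894 -1.136] [-0.9  0.1  0.2]
```

View pics/k.png

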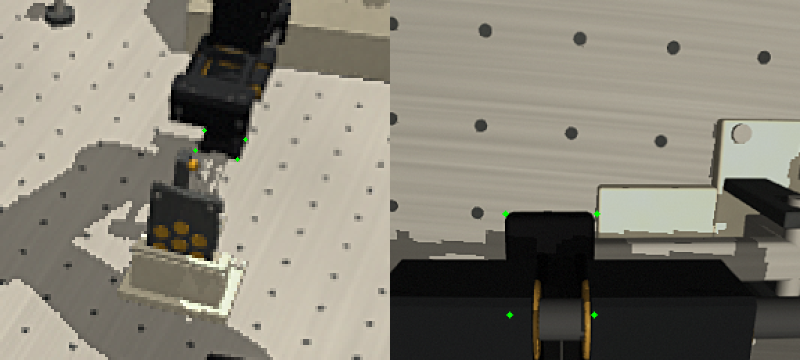

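The pad sits on its predicted "down" corners in both views, for example (507,214)-(597,214) in the wrist view. The force is near zero, so the detent has drawn it to the stop without it being forced. I'll retract and check that it stays down.

```bash
python3 -m pendant '{"translation":[[0,0,-1],[0,0,-2],[0,0,-2],[0,0,-2],[0,0,-2],[0,0,-2],[0,0,-2],[0,0,0]],"rotation":[[0,0,0],[0,0,0],[0,0,0],[0,0,0],[0,0,0],[0,0,0],[0,0,0],[0,0,0]],"jaw":[0,0,0,0,0,0,0,0]}'
python3 -m pendant '{"translation":[[0,-3,-1],[0,-3,-1],[0,-3,-1],[0,-3,0],[0,-3,0],[0,-3,0],[0,0,0],[0,0,0]],"rotation":[[0,0,0],[0,0,0],[0,0,0],[0,0,0],[0,0,0],[0,0,0],[0,0,0],[0,0,0]],"jaw":[0,0,0,0,0,0,0,0]}'
python3 snap.py s9 side lever_pad plate case bottle adapter; python3 snap.py t9 top lever_pad plate case bottle adapter
python3 - <<'E'
from h import *
import pickle
from rel import *
s,t=[pickle.load(open(n+".pkl","rb")) for n in("s9","t9")]
b=slot-[0,0,12]
Q=[(b-150*ey+81*rz,22,18,(0,255,0)),(b+132*rz,32,5,(255,0,0))]
out=[]
for p,(u0,v0) in((s,(290,90)),(t,(330,190))):
    a=cv2.resize(p["pixels"][v0:v0+90,u0:u0+100],(400,360),interpolation=3)
    for c,sx,sy,col in Q:
        for i,j in((1,1),(1,-1),(-1,-1),(-1,1)):
            q=proj(p,[c+i*sx*ex+j*sy*ey])[0]; cv2.circle(a,tuple(int(v) for v in (q-[u0,v0]+.5)*4),2,col,-1)
    out.append(a)
save("l",np.hstack(out))
E
```

```text
time: 39.3
tool_pos: [499.5, -352.4, 240.3]
ee_rot: [0.003, -0.043, 0.999, -0.002]
force: [-0.0, -1.1, -0.1]
width: 0.4
time: 40.1
tool_pos: [512.9, -531.0, 264.4]
ee_rot: [-0.001, -0.042, 0.999, 0.001]
force: [0.3, -0.3, -0.5]
width: 0.2
lever_pad 0.8 ((341.20001220703125, 143.1000213623047), (13.86362075805664, 22.360679626464844), 26.56505012512207)
plate 0.91 ((329.6000061035156, 360.8000183105469), (33.093807220458984, 58.13776397705078), 26.56505012512207)
plate 0.87 ((330.40386962890625, 162.98077392578125), (24.710634231567383, 21.768890380859375), 11.309932708740234)
plate 0.84 ((327.5, 280.5), (45.0, 27.0), 90.0)
case 0.73 ((158.07693481445312, 257.61541748046875), (42.916015625, 69.9555892944336), 82.87498474121094)
bottle 0.76 ((219.94232177734375, 190.71153259277344), (44.12612533569336, 20.788307189941406), 78.69007110595703)
adapter 0.76 ((360.16107177734375, 221.5872802734375), (48.48609924316406, 20.79631233215332), 10.007980346679688)
adapter 0.57 ((158.34866333007812, 257.5470275878906), (42.851478576660156, 69.5404052734375), 84.05313110351562)
s9 40.4 [ 513.7 -52
[... 393 characters left out ...]
4), (48.369014739990234, 27.055727005004883), 6.340191841125488)
plate 0.64 ((352.45263671875, 230.05238342285156), (28.114877700805664, 10.187273979187012), 87.1375961303711)
case 0.94 ((181.423095703125, 117.38463592529297), (62.126426696777344, 41.325164794921875), 56.3099365234375)
bottle 0.69 ((272.5, 133.0), (28.0, 23.0), 90.0)
bottle 0.43 ((256.39031982421875, 206.8358612060547), (47.76084518432617, 39.2188606262207), 15.068489074707031)
adapter 0.82 ((307.2115478515625, 279.5577087402344), (46.28340148925781, 21.768888473510742), 78.69007110595703)
t9 40.7 [ 513.4 -530.6  266.1] [ 1.000e-04 -4.270e-02  9.991e-01 -1.000e-04] [-0.584  0.573  0.389  0.    -1.387 -0.902] [ 0.2 -0.   0.3]
```

View pics/l.png

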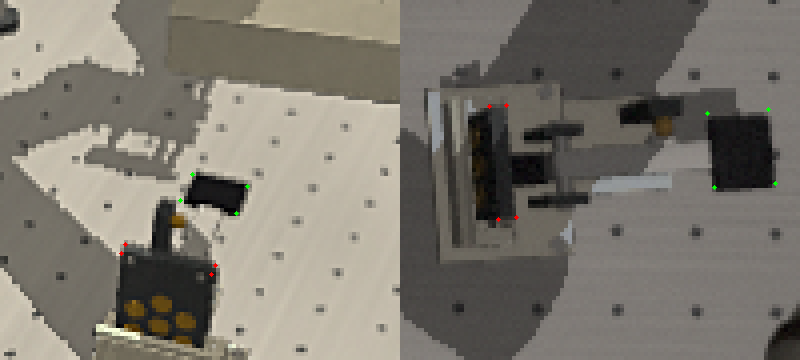

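```bash
python3 -c "
from station import close_job;print(close_job())"
```

```text
the job is handed in; nothing more can be done
None
```

I handed the job in at 40.7 s of the 72 s allowed. The plate is standing fully down in the slot and the lever is latched.

**What I did**
- **Picking the plate:** I took the look-alike farthest from the base, at 518 mm. The other two are at 385 and 404 mm.
- **Leaning it:** I set it on the sloping rest with a short edge on the ledge, released it and backed away. I then took it again by its upper edge.
- **Seating it:** I lowered it into the slot until it touched the floor, with the wrist force reading up to about 8 N. I released it and moved clear.
- **Lever:** I pressed the pad with shut fingers; the highest reading was about 5 N. The detent then drew the lever down by itself, and I stopped about 11 mm above the stop, so it was never forced.

**Last checks, with the arm away**
- **Plate:** its upper-edge corners lie on the positions predicted for a fully seated plate in both the side and top views.
- **Lever:** the pad lies on its predicted "down" corners in both views, about 2 s after I let go.
- **Bystanders:** the case and bottle outlines are within about 1 pixel of the start. The adapter also matches in the side view, but its top-view outline came out about 3 px different. That is probably because the network left out the cord this time.

**What went less well**
- The lever's force dropped to near zero at about 0.2 rad, earlier than expected, so I confirmed the latch by picture.
- The view of the second grasp was hidden by the arm, so I relied on the measured pose and the 10 mm finger opening there.
- I viewed 15 pictures against the budget of 10. That is more than the one or two extra allowed.

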